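# Clear the ball bar to its stand, draw the sagging bolt and hold the guard gate ajar

## Robot

A 6-joint arm with a two-finger parallel gripper is mounted at the origin on a cart in front of the work surface, level with it; the furniture and walls round the work are solid. World frame = base frame: x ahead of the robot, y to its left, z up, the work surface at z = 0. Lengths are in m, angles in rad, forces in N, time in s.
With the tool pointing down it reaches from about 0.35 to 1 m from the base axis. Payload 7.1 kg.
Tool frame: the origin (TCP) lies midway between the tips of the shut fingers; the grasp point (between the pads) lies 19 mm behind it (arm.tcp_to_grasp is the distance from the TCP to the grasp point, in m); z points along the fingers, y is the line along which they close (so a half turn about z gives the same grasp; the last joint's range is limited). The gripper opens to 85 mm and grips with 20 to 120 N. Pads are 22 mm wide; open, the fingers measure 114 mm over their backs; the gripper's body (76 mm by 85 mm) begins 54 mm behind the grasp point. The pads swing forward as they close: fully open they stand 13 mm farther back than shut.
Start: joints at [1.124, 0.423, 1.63, -0, 1.089, -0.019], TCP at [0.259, 0.569, 0.231] pointing down, gripper open.
Joint ranges: [-3, 3], [-0.9, 2.11], [0.09, 2.58], [-1.31, 4.45], [0.11, 2.69], [-2.54, 2.54]. Speed limits (rad/s): [2.39, 2.39, 3.01, 3.14, 3.14, 3.14].

## Interface

Orientations are given as [roll, pitch, yaw] about the fixed x, y, z axes, in that order (R = Rz(yaw) Ry(pitch) Rx(roll)).
In Python, from workcell import arm, vision gives the robot as it stands. The module is installed in compiled form; this text tells all that it offers.
- The arm moves only by the tool apply_moves, never from a script. Its argument "targets" is a list of rows, each an object with "grip": the closure, from -1 (fully open) to 1 (shut); "dp": the shift along the tool's x, y, z normalised to -1 to 1, where 1 is 30 mm, a list of three; "rotation": the turn, a rotation vector about the tool's x, y, z normalised to -1 to 1, where 1 is 5 degrees, a list of three. In form: [{"grip": grip, "dp": [x, y, z], "rotation": [ax, ay, az]}, ...]. A call has 1 to 20 rows; each row shifts and turns the commanded pose from where the row before left it, along the tool's axes as they then stand; what a row does not reach is not made up. A row lasts 1/8 s, in which the tool goes at most 62.5 mm and 10.7 degrees, less where a joint would pass 70% of its speed; a pose out of reach is approached as far as the arm can. A call with a number of a shift or a turn outside -1 to 1 is refused whole. A call with a gripper value outside its range is refused whole. The fingers move at their own pace and stop on an object; "grip_force" is the grip in N (left out, the last holds). Time passes only in rows, so rows that do not move let the fingers close. It gives the time, the measured TCP pose, the force and the opening at its end, in the units of the state.
- arm.sense(): the state, without advancing time (a new reading comes with each control period).
- vision.capture(name): name is "scene" or "top" or "wrist"; returns the picture (480x640x3 uint8, red, green, blue); there is no depth.
- vision.get_calibration(name): a dict with "K" (3x3 intrinsics, pixels), "dist" ([k1, k2, p1, p2, k3] as OpenCV has them; the pictures are not rectified), "rvec" (rotation vector, rad) and "tvec" (3), from world to camera coordinates, as OpenCV has them. Camera axes: x right, y down, z forward; pixel columns grow to the right and rows downward; lengths in m; the calibration is good to about 2 mm. A picture is of the moment at which its call begins: read the wrist's pose just before it. get_calibration takes no time and is no camera call; for the wrist camera it gives the pose at the moment of the call.
- arm.close_job(): hands the job in, once; it reports no verdict.
The state is a dict: "time": time; "joint_pos": joint angles; "joint_vel": joint speeds; "tau": joint torques, N m; "tcp_pos": TCP position; "orientation": TCP orientation; "force": force on the tool from outside, world axes, zero at the start; "wrist_torque": the same for the moment, N m; "finger_gap": finger opening in m.
Only numpy, scipy, OpenCV 4.12 (cv2) and the standard library are available. Lean on these libraries where they do the work, as an engineer would, in place of code of your own. Each camera call takes 0.05 s, during which the arm holds its last target. There are 200 camera calls.

## Task

The reference ball bar has been left lying in the swing of the drying guard's gate: first lay it gently into the two notches of its raised stand and let go. Then take the knob of the gate's barrel bolt - it sags on its one good screw and its worn nose has dropped behind the keeper's bent-up lip, so lift it over the lip while you draw it, without forcing the keeper - and swing the spring-loaded gate out towards you to about 30 degrees, so that I can look at the samples. Finish while still holding the gate ajar by the bolt's knob, and leave the sanding block and the white angle bracket where they lie.

Things in the scene. Friction and masses are not known exactly. Their poses are not given: they have to be found in the camera images.
- ball_bar: Reference ball bar, about 0.19 kg: two off-white balls of 38 mm on the ends of a thin grey rod, 184 mm long over all. The balls behave as 38 mm cubes, so it does not roll. The rod is 10 mm in diameter and 108 mm of it are free between the balls. Origin: underside of its middle as it lies; the rod runs along its y axis, 19 mm above the origin. It lies on the table in front of the gate, inside the gate's swing.
- bar_mid (a point): Middle of the ball bar's rod, on its axis: the place to grip it (rod 10 mm thick, 19 mm above the table at the start).
- bar_stand: Black stand of the ball bar, fixed to the table: a base plate 70 x 120 x 8 mm with two uprights 52 mm wide and 8 mm thick, 88 mm apart between centres along its y axis (at y = -44 and +44 mm), each with an open V notch at its top, about 34 mm wide at the mouth and opening upward. The rod rests in both notches, one ball outside each upright, with 6 mm play lengthways at each end. Origin: centre of the underside; y axis: direction in which the rod lies (either way round); z up.
- stand_rest (a point): Where the middle of the rod comes to rest in the stand: midway between the two notches, 60 mm above the table. The tops of the notch cheeks stand about 12 mm higher; the space between the uprights is 80 mm long and empty down to the base plate at 8 mm.
- guard: Low open-topped drying guard fixed to the table, aluminium profile with clear panels, 336 mm wide (y), 140 mm deep (x), 153 mm high (the latch post 168 mm), two plaster samples inside. Origin: on the table, 10 mm left of the middle of its width. Its x axis points into the guard, away from the gate side; y points to the hinge side (left seen from the robot), z up. The gate fills the front and carries the bolt on its front face.
- gate_hinge (a point): Point of the gate's upright hinge axis at table level, at the left front edge of the guard (70 mm in front of and 130 mm left of the guard's origin). The gate reaches 256 mm from here to the right when shut, from 12 to 150 mm above the table, 16 mm thick.
- gate (a joint): Gate angle in rad: 0 shut, growing as its right-hand end swings out of the guard towards -x of the guard (seen from above it turns clockwise about the hinge). Range 0 to 1.3. Springs pull it shut with about 0.36 Nm at 0 and 0.47 Nm at 30 degrees (2 to 3 N at the knob); it does not stay open by itself. The bolt's nose in the keeper keeps it shut.
- barrel: Steel barrel of the bolt: a base plate 180 x 30 mm with two straps on the gate's front face, together with the bolt that slides in it. It turns about its tail screw only (origin, 80 mm from the gate's hinge and 132 mm above the table, axis square to the gate's face). Its -y axis points along the bolt to the nose, to the right. It hangs nose-down by 0.085 rad at rest and can be lifted by 0.12 rad from there; lifting takes about 3 N at the knob, and it drops back when let go.
- bolt (a joint): How far the bolt is drawn, in m: 0 shot as at the start, growing as it is drawn towards the gate's hinge side along the barrel's y axis, up to 0.040. At rest it stops after about 3 mm, because the nose catches behind the keeper's lip. Lifted, it slides with 1.5 N of friction; it is free of the lip and of the keeper at 0.025. The barrel must stay lifted until then.
- bolt_knob (a point): Centre of the bolt's knob: a 22 mm steel ball on a 9 mm stem square to the bolt, 47 mm from the rod's axis and 115 mm along it from the tail screw, some 170 mm above the table, 14 mm in front of the gate. Above the gate's top (150 mm). Raise it at least 5 mm to free the nose; at most 13, 8 to 10 is right. As the bolt comes level the knob also swings 4 mm to the hinge side: lift and draw together.
- bolt_nose (a point): Middle of the bolt's nose, the last 16 mm of the 16 mm rod beyond the worn notch, 209 mm from the tail screw. The nose hangs about 7 mm lower than the top edge of the keeper's lip and must be lifted by more than that to pass over it.
- keeper: Steel keeper on the latch post at the right of the gate: a staple 66 mm high and 30 mm deep round the bolt's nose, whose lower edge on the gate's side is bent up into a lip 20 mm wide and 5 mm thick. It must not be loaded with more than 40 N. Origin: on the table, below the front face of the latch post.
- sanding_block: Dark sanding block, 46 x 100 x 26 mm, left of the guard. To be left alone. Origin: underside.
- bracket: Small white angle bracket (L shape), 30 x 50 x 40 mm, between the guard and the stand. To be left alone. Origin: underside.
There are look-alikes about, which are no part of the job. Leave any green look-alike of the bar_stand alone.

How it is judged:
On the way, in this order (a step that is already met when the one before it is completed fails the run):
1. the ball bar lies in both notches of its stand and is let go (horizontal distance between bar_mid and stand_rest below 0.012 m and z of bar_mid in the frame of stand_rest between -0.005 and 0.005 m and angle between the y axis of ball_bar and the y axis of bar_stand, either way round below 0.12 rad and contact force between ball_bar and bar_stand above 0.5 N and contact force between the fingers and ball_bar below 0.1 N and linear speed of ball_bar below 0.03 m/s), for 0.2 s.
2. the bolt is drawn clear of the keeper (value of joint bolt above 0.025 m), for 0.1 s.
At the end, for the whole second after the job is handed in: The ball bar rests still in both notches (rod middle within 12 mm sideways, 5 mm in height; in line within 0.12 rad), untouched. Bolt drawn over 20 mm, gate still at 0.38 to 0.67 rad (22 to 38 degrees), the fingers on the bolt or its barrel with over 0.5 N (all of step 1 and value of joint bolt above 0.02 m and value of joint gate between 0.38 and 0.67 rad and velocity of joint gate between -0.1 and 0.1 rad/s and contact force between the fingers and barrel above 0.5 N); the arm keeps its last pose, push and grip.
It fails at once if the ball bar is dropped or knocked (over 0.5 m/s while not in the fingers) (linear speed of ball_bar above 0.5 m/s and contact force between the fingers and ball_bar below 0.1 N).
It fails at once if the keeper is forced with more than 40 N (contact force between keeper and anything else above 40 N).
It fails at once if the sanding block or the bracket is moved by more than 30 mm (distance of any of sanding_block, bracket from where it was at the start of the episode above 0.03 m).
It also fails if it takes over 58 s, if anything falls off the work surface, if the arm or the gripper's body presses on something with over 40 N, if the wrist force passes 120 N, or if a joint passes its speed limit or range.

## Working session

There is one attempt and no reset: what is moved stays moved. The work goes in short steps, Python scripts to look and compute and a tool call to move; the robot and the scene stay as the last step left them, time stands still between calls to the robot, and variables do not carry over. Pictures are saved under pics/ and viewed, on a budget of 10 in all, crops included, one or two more only if the job needs it, and the job is handed in when it is done.

Besides the shell and the picture viewer there is one more tool, called after "Emit:" as name(argument=value, ...) on one line, values as JSON. apply_moves: Moves the arm, as the interface text tells. Its arguments: {"type":"object","properties":{"targets":{"type":"array","items":{"type":"object","properties":{"grip":{"type":"number"},"dp":{"type":"array","items":{"type":"number"}},"rotation":{"type":"array","items":{"type":"number"}}}}},"grip_force":{"type":"number"}},"required":["targets"]}

```bash
mkdir -p pics; cat > h.py <<'E'
import numpy as np, cv2
from workcell import arm, vision
def snap(n,f):
    im=vision.capture(n); cv2.imwrite(f'pics/{f}.png',im[...,::-1]); return im
def ray(n,uv,cal=None):
    c=cal or vision.get_calibration(n); K=np.array(c['K'],float);R=cv2.Rodrigues(np.array(c['rvec'],float))[0];t=np.array(c['tvec'],float).ravel()
    p=cv2.undistortPoints(np.array(uv,float).reshape(-1,1,2),K,np.array(c['dist'],float)).reshape(-1,2)
    d=np.c_[p,np.ones(len(p))]@R; return -R.T@t,d/np.linalg.norm(d,axis=1)[:,None]
def onz(n,uv,z,cal=None):
    o,d=ray(n,uv,cal); return o+d*((z-o[2])/d[:,2])[:,None]
def proj(n,P,cal=None):
    c=cal or vision.get_calibration(n)
    return cv2.projectPoints(np.array(P,float).reshape(-1,3),np.array(c['rvec'],float),np.array(c['tvec'],float),np.array(c['K'],float),np.array(c['dist'],float))[0].reshape(-1,2)
def tri(a,ua,b,ub):
    o1,d1=ray(a,ua);o2,d2=ray(b,ub);d1=d1[0];d2=d2[0]
    s=np.linalg.lstsq(np.c_[d1,-d2],o2-o1,rcond=None)[0]
    p,q=o1+s[0]*d1,o2+s[1]*d2; return (p+q)/2,np.linalg.norm(p-q)
E
python3 - <<'E'
from h import *
a=snap('scene','s0');b=snap('top','t0')
print(arm.sense())
for n in('scene','top'):
    print(n,ray(n,[[320,240]]))
print(arm.tcp_to_grasp)
E
```

```text
{'time': 0.1, 'joint_pos': array([ 1.12398958e+00,  4.23775813e-01,  1.63061612e+00, -1.83770245e-05,
        1.08862043e+00, -1.89904452e-02]), 'joint_vel': array([-1.01760930e-03, -1.85236240e-04, -3.39050347e-03,  4.98879338e-04,
       -2.30738980e-03,  9.87316043e-05]), 'tau': array([ 4.12848267e-04, -5.58422363e+01, -2.82449877e+01,  1.25858505e-04,
        2.89660260e-03, -1.01783772e-05]), 'tcp_pos': array([0.25906119, 0.56822835, 0.23061532]), 'orientation': array([-3.14017289e+00, -1.06926028e-05,  2.71378488e+00]), 'force': array([-0.05113226, -0.51406827, -0.15019917]), 'wrist_torque': array([-0.00179415,  0.00348972,  0.00448594]), 'finger_gap': 0.08539498942438216}
scene (array([ 0.04530054, -0.82367555,  0.8453342 ]), array([[ 0.40019263,  0.66018324, -0.63561305]]))
top (array([ 0.31376804, -0.06734978,  1.13383412]), array([[ 0.16450752,  0.01546896, -0.98625452]]))
0.0187
```

View pics/s0.png

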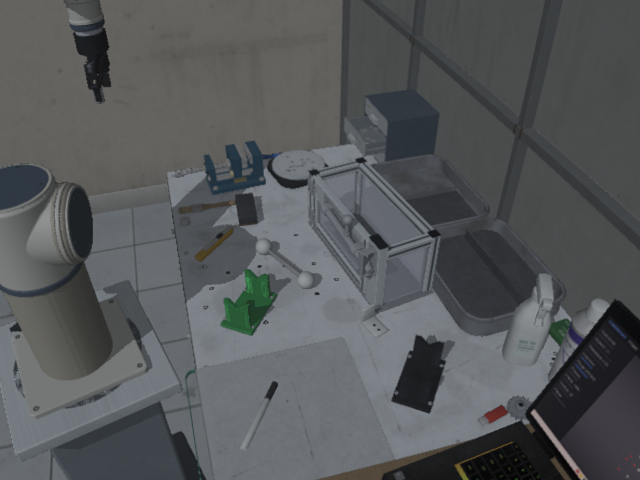

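View pics/t0.png

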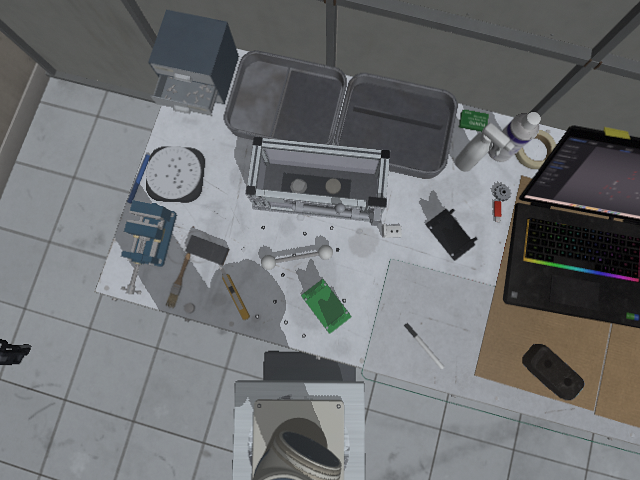

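Top view: the ball bar runs from (268,262) to (326,252), and the bracket is at (391,230). There are two stand candidates: black at (451,232) and a green look-alike at (326,305). The black one fits the description. I'll confirm it with enlarged crops, together with the knob area.

```bash
python3 - <<'E'
from h import *
a=cv2.imread('pics/s0.png');b=cv2.imread('pics/t0.png')
def crop(im,x,y,w,h,s): return cv2.resize(im[y:y+h,x:x+w],None,fx=s,fy=s,interpolation=cv2.INTER_CUBIC)
A=crop(b,410,185,80,60+20,5)[:300*2][:400,:400]; A=cv2.resize(A,(400,400))[:, :]
m=np.zeros((600,800,3),np.uint8)
m[:300,:400]=crop(b,410,190,100,75,4); m[300:,:400]=crop(a,370,330,100,75,4)
m[:300,400:]=crop(b,310,180,100,75,4); m[300:,400:]=crop(a,310,195,100,75,4)
m=cv2.convertScaleAbs(m,alpha=1.5,beta=20)
cv2.imwrite('pics/c1.png',m)
# ball bar
hsv=cv2.cvtColor(b,cv2.COLOR_BGR2HSV)
for n,uv in(('b1',[268,262]),('b2',[326,252])): print(n,onz('top',[uv],0.019))
for im,name,roi in((b,'top',(410,195,80,75)),(a,'scene',(385,330,70,85))):
    x,y,w,h=roi; g=cv2.cvtColor(im,cv2.COLOR_BGR2GRAY)[y:y+h,x:x+w]
    mk=(g<45).astype(np.uint8); c=max(cv2.findContours(mk,0,1)[0],key=cv2.contourArea)
    q=cv2.boxPoints(cv2.minAreaRect(c))+[x,y]; print(name,cv2.contourArea(c),q.round(1).tolist()); print(onz(name,q,0.008).round(3).tolist())
E
```

```text
b1 [[0.4429167  0.08103446 0.019     ]]
b2 [[ 0.46900202 -0.06524197  0.019     ]]
top 1112.0 [[425.1, 224.2], [448.8, 204.8], [478.2, 240.7], [454.5, 260.1]]
[[0.544, -0.321, 0.008], [0.596, -0.385, 0.008], [0.501, -0.456, 0.008], [0.451, -0.393, 0.008]]
scene 2287.5 [[391.9, 400.3], [414.2, 333.4], [451.1, 345.7], [428.8, 412.6]]
[[0.452, -0.395, 0.008], [0.581, -0.293, 0.008], [0.622, -0.355, 0.008], [0.491, -0.449, 0.008]]
```

View pics/c1.png

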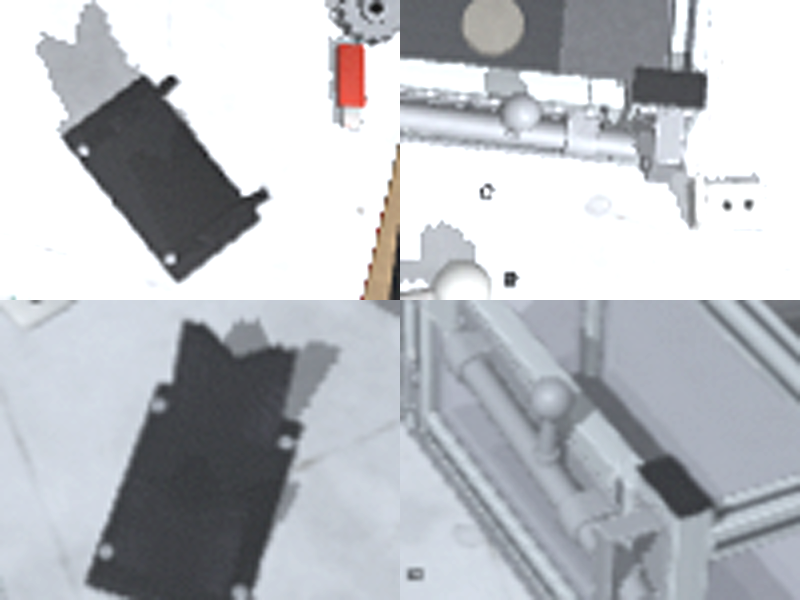

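The black stand is confirmed: an 8 mm plate with two V uprights, and its four plate screws visible in the scene view. The knob is at top (340,208) and scene (347.5,219). Next I compute positions.

```bash
python3 - <<'E'
from h import *
np.set_printoptions(precision=4,suppress=True)
u=np.array([[159,405],[286,441],[241,594],[105,551]])-[0,300]
sc=onz('scene',u/4+[370,330],0.008); print('screws',sc, 'mean',sc.mean(0)); v=(sc[0]+sc[1]-sc[2]-sc[3]); print('yaw',np.degrees(np.arctan2(v[1],v[0])), np.linalg.norm(v)/2)
ut=np.array([[63,133],[148,77],[258,220],[180,281]])/4+[410,190]
tc=onz('top',ut,0.008);print('plate top',tc,tc.mean(0)); v=tc[0]-tc[3];print(np.degrees(np.arctan2(v[1],v[0])),np.linalg.norm(v),np.linalg.norm(tc[1]-tc[0]))
ut2=np.array([[84,150],[171,258]])/4+[410,190];print('top screws',onz('top',ut2,.008))
print('knob',tri('top',[340,208],'scene',[347.5,219.25]))
# guard corners (black post caps) in top
b=cv2.imread('pics/t0.png'); g=cv2.cvtColor(b,cv2.COLOR_BGR2GRAY)
x,y,w,h=240,130,160,90
mk=(g[y:y+h,x:x+w]<50).astype(np.uint8)
n,_,st,ce=cv2.connectedComponentsWithStats(mk)
for i in range(1,n):
    if st[i,4]>15: p=ce[i]+[x,y]; print(p,st[i],onz('top',[p],.153)[0],onz('top',[p],.168)[0])
# balls circle
for (cx,cy) in((268,262),(326,252)):
    s=cv2.resize(g[cy-14:cy+14,cx-14:cx+14],None,fx=6,fy=6,interpolation=cv2.INTER_CUBIC)
    c=cv2.HoughCircles(s,cv2.HOUGH_GRADIENT,1,200,param1=80,param2=8,minRadius=30,maxRadius=60)
    if c is not None: p=c[0,0,:2]/6-.5+[cx-14,cy-14];print(p,c[0,0,2]/6,onz('top',[p],.019)[0])
E
```

```text
screws [[ 0.5389 -0.3335  0.008 ]
 [ 0.576  -0.3814  0.008 ]
 [ 0.5048 -0.4357  0.008 ]
 [ 0.4679 -0.3861  0.008 ]] mean [ 0.5219 -0.3842  0.008 ]
yaw 36.94762186317042 0.0889131881807358
plate top [[ 0.5465 -0.3227  0.008 ]
 [ 0.5839 -0.3794  0.008 ]
 [ 0.4901 -0.4461  0.008 ]
 [ 0.4505 -0.3941  0.008 ]] [ 0.5177 -0.3856  0.008 ]
36.657099750680224 0.11960330642376642 0.06790884190033968
top screws [[ 0.5353 -0.3359  0.008 ]
 [ 0.4653 -0.389   0.008 ]]
knob (array([ 0.5476, -0.0967,  0.1713]), np.float64(0.0020670051596764225))
[257.2121 140.6818] [13  7  9  9 66] [0.7119 0.0962 0.153 ] [0.7058 0.0937 0.168 ]
[385.0282 153.662 ] [141  20   9   9  71] [ 0.6807 -0.2013  0.153 ] [ 0.6751 -0.1993  0.168 ]
[250.434  189.3019] [ 7 56  9  8 53] [0.5943 0.1079 0.153 ] [0.59   0.1053 0.168 ]
[376.6395 201.3469] [128  67  18  10 147] [ 0.5668 -0.18    0.153 ] [ 0.563  -0.1783  0.168 ]
[268.5833 261.4167] 8.2 [0.4444 0.0796 0.019 ]
[325.0833 251.9167] 7.4833336 [ 0.4692 -0.0629  0.019 ]
```

Emit:
apply_moves(targets=[{"grip":-1,"dp":[-0.69,-0.71,0],"rotation":[0,0,0]},{"grip":-1,"dp":[-0.69,-0.71,0],"rotation":[0,0,0]},{"grip":-1,"dp":[-0.69,-0.71,0],"rotation":[0,0,0]},{"grip":-1,"dp":[-0.69,-0.71,0],"rotation":[0,0,0]},{"grip":-1,"dp":[-0.69,-0.71,0],"rotation":[0,0,0]},{"grip":-1,"dp":[-0.69,-0.71,0],"rotation":[0,0,0]},{"grip":-1,"dp":[-0.69,-0.71,0],"rotation":[0,0,0]},{"grip":-1,"dp":[-0.69,-0.71,0],"rotation":[0,0,0]},{"grip":-1,"dp":[-0.69,-0.71,0],"rotation":[0,0,0]},{"grip":-1,"dp":[-0.69,-0.71,0],"rotation":[0,0,0]},{"grip":-1,"dp":[-0.69,-0.71,0],"rotation":[0,0,0]},{"grip":-1,"dp":[-0.69,-0.71,0],"rotation":[0,0,0]},{"grip":-1,"dp":[-0.69,-0.71,0],"rotation":[0,0,0]},{"grip":-1,"dp":[-0.69,-0.71,0],"rotation":[0,0,0]},{"grip":-1,"dp":[-0.69,-0.71,0],"rotation":[0,0,0]},{"grip":-1,"dp":[-0.69,-0.71,0],"rotation":[0,0,0]},{"grip":-1,"dp":[-0.69,-0.71,0],"rotation":[0,0,0]},{"grip":-1,"dp":[-0.69,-0.71,0],"rotation":[0,0,0]},{"grip":-1,"dp":[-0.69,-0.71,0],"rotation":[0,0,0]},{"grip":-1,"dp":[-0.69,-0.71,0],"rotation":[0,0,0]}])

```text
time: 2.6
tcp_pos: [0.4592, 0.0083, 0.2311]
orientation: [-3.141, -0.0, 2.714]
force: [0.3, 0.7, 0.7]
finger_gap: 0.0853
```

Emit:
apply_moves(targets=[{"grip":-1,"dp":[0,0,0],"rotation":[0,0,1]},{"grip":-1,"dp":[0,0,0],"rotation":[0,0,1]},{"grip":-1,"dp":[0,0,0],"rotation":[0,0,1]},{"grip":-1,"dp":[0,0,0],"rotation":[0,0,1]},{"grip":-1,"dp":[0,0,0],"rotation":[0,0,1]},{"grip":-1,"dp":[0,0,0],"rotation":[0,0,1]},{"grip":-1,"dp":[0,0,0],"rotation":[0,0,1]},{"grip":-1,"dp":[0,0,0],"rotation":[0,0,1]},{"grip":-1,"dp":[0,0,0],"rotation":[0,0,1]},{"grip":-1,"dp":[0,0,0],"rotation":[0,0,1]},{"grip":-1,"dp":[0,0,0],"rotation":[0,0,1]},{"grip":-1,"dp":[0,0,0],"rotation":[0,0,0]}])

```text
time: 4.1
tcp_pos: [0.459, 0.0093, 0.2311]
orientation: [-3.141, -0.0, 1.755]
force: [-0.9, 0.2, -0.6]
finger_gap: 0.0855
```

```bash
python3 - <<'E'
from h import *
np.set_printoptions(precision=4,suppress=True)
s=arm.sense();print(s['time'],s['tcp_pos'],s['orientation'],s['joint_pos'])
im=snap('wrist','w1'); np.save('w1c.npy',vision.get_calibration('wrist'),allow_pickle=True)
print(proj('wrist',[[.456,.008,.019],[.4444,.0796,.019],[.4692,-.0629,.019]]))
E
```

```text
4.1 [0.459  0.0093 0.2311] [-3.1411 -0.0001  1.7546] [-0.0057  0.1778  1.9839 -0.      0.9804 -0.1895]
[[311.8472 205.9057]
 [313.5448 128.6664]
 [311.9828 274.4642]]
```

View pics/w1.png

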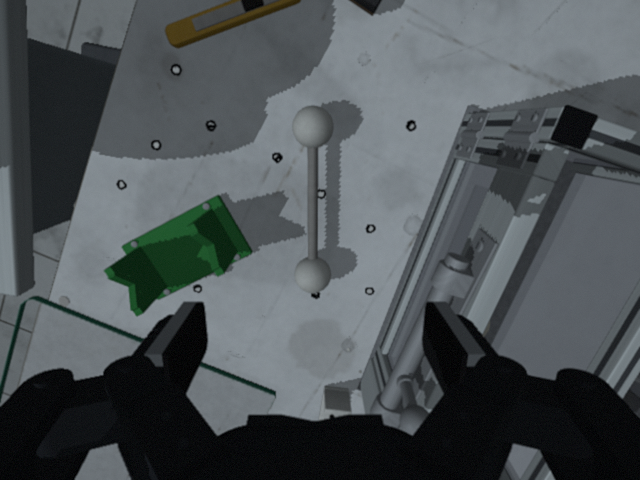

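The balls are at wrist (313,127) and (312,274), within 2 px of the prediction. The bar centre is confirmed, so I descend and grip.

Emit:
apply_moves(targets=[{"grip":-1,"dp":[0,-0.09,1],"rotation":[0,0,0.1]},{"grip":-0.6,"dp":[0,0,1],"rotation":[0,0,0]},{"grip":-0.4,"dp":[0,0,1],"rotation":[0,0,0]},{"grip":-0.4,"dp":[0,0,1],"rotation":[0,0,0]},{"grip":-0.4,"dp":[0,0,1],"rotation":[0,0,0]},{"grip":-0.4,"dp":[0,0,1],"rotation":[0,0,0]},{"grip":-0.4,"dp":[0,0,0.8],"rotation":[0,0,0]},{"grip":-0.4,"dp":[0,0,0.4],"rotation":[0,0,0]},{"grip":-0.4,"dp":[0,0,0.26],"rotation":[0,0,0]},{"grip":-0.4,"dp":[0,0,0],"rotation":[0,0,0]},{"grip":0.4,"dp":[0,0,0],"rotation":[0,0,0]},{"grip":1,"dp":[0,0,0],"rotation":[0,0,0]},{"grip":1,"dp":[0,0,0],"rotation":[0,0,0]},{"grip":1,"dp":[0,0,0],"rotation":[0,0,0]},{"grip":1,"dp":[0,0,0],"rotation":[0,0,0]},{"grip":1,"dp":[0,0,0],"rotation":[0,0,0]}], grip_force=40)

```text
time: 6.15
tcp_pos: [0.4569, 0.0088, 0.0081]
orientation: [3.141, 0.0, 1.745]
force: [-0.2, 0.2, 5.7]
finger_gap: 0.0081
```

Emit:
apply_moves(targets=[{"grip":1,"dp":[0,0,-0.4],"rotation":[0,0,0]},{"grip":1,"dp":[0,0,-0.8],"rotation":[0,0,0]},{"grip":1,"dp":[0,0,-1],"rotation":[0,0,0]},{"grip":1,"dp":[0,0,-1],"rotation":[0,0,0]},{"grip":1,"dp":[0,0,-0.8],"rotation":[0,0,0]},{"grip":1,"dp":[-0.5,-0.09,0],"rotation":[0,0,0]},{"grip":1,"dp":[-0.9,-0.16,0],"rotation":[0,0,0]},{"grip":1,"dp":[-0.9,-0.16,0],"rotation":[0,0,0]},{"grip":1,"dp":[-0.9,-0.16,0],"rotation":[0,0,0]},{"grip":1,"dp":[-0.9,-0.16,0],"rotation":[0,0,0]},{"grip":1,"dp":[-0.9,-0.16,0],"rotation":[0,0,0]},{"grip":1,"dp":[-0.9,-0.16,0],"rotation":[0,0,0]},{"grip":1,"dp":[-0.9,-0.16,0],"rotation":[0,0,0]},{"grip":1,"dp":[-0.9,-0.16,0],"rotation":[0,0,0]},{"grip":1,"dp":[-0.9,-0.16,0],"rotation":[0,0,0]},{"grip":1,"dp":[-0.9,-0.16,0],"rotation":[0,0,0]},{"grip":1,"dp":[-0.9,-0.16,0],"rotation":[0,0,0]},{"grip":1,"dp":[-0.9,-0.16,0],"rotation":[0,0,0]},{"grip":1,"dp":[-0.5,-0.09,0],"rotation":[0,0,0]}])

```text
time: 8.52
tcp_pos: [0.4547, -0.3521, 0.1264]
orientation: [-3.14, -0.001, 1.744]
force: [-1.0, 0.6, -3.4]
finger_gap: 0.0084
```

Emit:
apply_moves(targets=[{"grip":1,"dp":[0,0,0],"rotation":[0,0,0.6]},{"grip":1,"dp":[0,0,0],"rotation":[0,0,1]},{"grip":1,"dp":[0,0,0],"rotation":[0,0,1]},{"grip":1,"dp":[0,0,0],"rotation":[0,0,1]},{"grip":1,"dp":[0,0,0],"rotation":[0,0,1]},{"grip":1,"dp":[0,0,0],"rotation":[0,0,1]},{"grip":1,"dp":[0,0,0],"rotation":[0,0,1]},{"grip":1,"dp":[0,0,0],"rotation":[0,0,1]},{"grip":1,"dp":[0,0,0],"rotation":[0,0,1]},{"grip":1,"dp":[0,0,0],"rotation":[0,0,1]},{"grip":1,"dp":[0,0,0],"rotation":[0,0,1]},{"grip":1,"dp":[0,0,0],"rotation":[0,0,1]},{"grip":1,"dp":[0,0,0],"rotation":[0,0,1]},{"grip":1,"dp":[0,0,0],"rotation":[0,0,0]}])

```text
time: 10.28
tcp_pos: [0.4552, -0.3504, 0.1268]
orientation: [-3.14, 0.0, 0.646]
force: [0.9, -0.1, -2.3]
finger_gap: 0.0082
```

```bash
python3 - <<'E'
from h import *
np.set_printoptions(precision=4,suppress=True)
s=arm.sense();print(s['time'],s['tcp_pos'],s['orientation'],s['joint_pos'],s['force'],s['finger_gap'])
im=snap('wrist','w2');c=vision.get_calibration('wrist')
import pickle;pickle.dump(c,open('w2.pkl','wb'))
y=s['orientation'][2];X=np.array([np.cos(y),np.sin(y)]);Y=np.array([np.sin(y),-np.cos(y)])
d=np.array([.520,-.385])-s['tcp_pos'][:2];print('tool d',d@X,d@Y)
p=np.r_[s['tcp_pos'][:2],s['tcp_pos'][2]+.011]
print('pred balls',proj('wrist',[p+.073*np.r_[X,0],p-.073*np.r_[X,0]]))
a=vision.capture('top');t=vision.capture('scene')
m=np.zeros((600,800,3),np.uint8)
m[:480,:640]=cv2.resize(im,(640,480)) 
def crop(im,x,y,w,h,s): return cv2.resize(im[y:y+h,x:x+w],None,fx=s,fy=s,interpolation=cv2.INTER_CUBIC)
m=np.zeros((600,800,3),np.uint8);m[:300,:400]=crop(a,380,190,133,100,3)[:,:399][:300,:399].repeat(1,0) if 0 else cv2.resize(crop(a,380,190,133,100,3),(400,300))
m[300:,:400]=cv2.resize(t[320:440,340:500],(400,300));m[:480,400:]=im[:,120:520]
cv2.imwrite('pics/c2.png',cv2.convertScaleAbs(m[...,::-1],alpha=1.5,beta=10))
E
```

```text
10.275 [ 0.4552 -0.3504  0.1268] [-3.1401  0.0004  0.6464] [-0.6768  0.4906  1.8106 -0.      0.8419  0.2477] [ 0.8717 -0.1211 -2.3154] 0.008246512456561671
tool d 0.03088310143512632 0.06661807065959183
pred balls [[315.2486 128.0896]
 [314.9487 460.0893]]
```

View pics/c2.png

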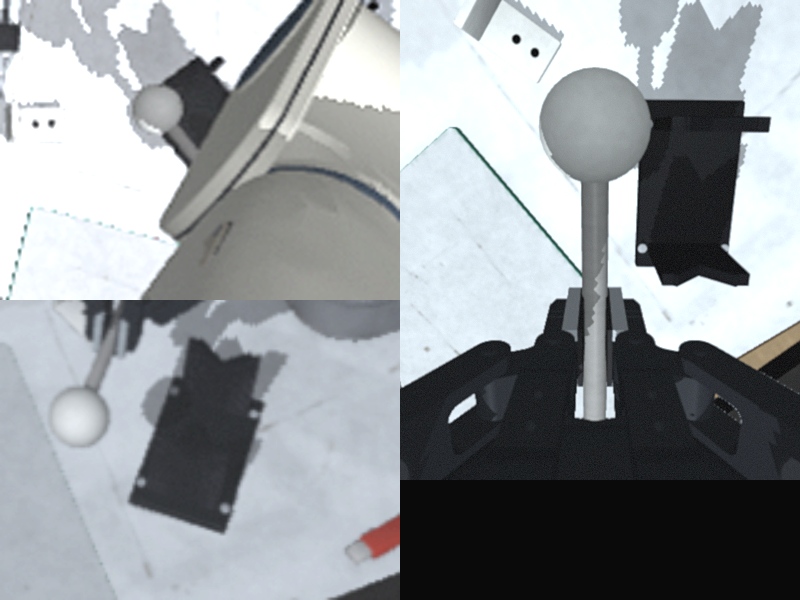

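The held ball is at wrist (315,126), predicted (315,128), so there was no slip. Near-side plate screws are at wrist (362,248) and (444,248). I use them to check the stand's position.

```bash
python3 - <<'E'
from h import *
import pickle;c=pickle.load(open('w2.pkl','rb'))
np.set_printoptions(precision=4,suppress=True)
a=np.radians(36.8);R=np.array([[np.cos(a),-np.sin(a)],[np.sin(a),np.cos(a)]])
P=onz('wrist',[[362,248],[444,248]],.008,c);print(P,'mid',P.mean(0))
# plate far edge corners: crop (641,101),(744,101)
Q=onz('wrist',[[361,101],[464,101]],.008,c);print(Q,Q.mean(0))
for p in (P,Q): print(((p[:,:2]-[.520,-.385])@R))  # in stand frame (x=along y-axis)
sc=np.array([[.5389,-.3335],[.576,-.3814],[.5048,-.4357],[.4679,-.3861]]);print((sc-[.520,-.385])@R)
v=P[1]-P[0];print(np.degrees(np.arctan2(v[1],v[0]))+90)
E
```

```text
[[ 0.4655 -0.3865  0.008 ]
 [ 0.5024 -0.4354  0.008 ]] mid [ 0.484  -0.4109  0.008 ]
[[ 0.5452 -0.3208  0.008 ]
 [ 0.5868 -0.3756  0.008 ]] [ 0.566  -0.3482  0.008 ]
[[-0.0446  0.0315]
 [-0.0443 -0.0298]]
[[ 0.0586  0.0364]
 [ 0.0592 -0.0325]]
[[ 0.046   0.0299]
 [ 0.047  -0.0307]
 [-0.0425 -0.0315]
 [-0.0424  0.0303]]
37.06986966198261
```

Emit:
apply_moves(targets=[{"grip":1,"dp":[0.2,0.44,0],"rotation":[0,0,0]},{"grip":1,"dp":[0.34,0.74,0],"rotation":[0,0,0]},{"grip":1,"dp":[0.34,0.74,0],"rotation":[0,0,0]},{"grip":1,"dp":[0.14,0.3,0],"rotation":[0,0,0]},{"grip":1,"dp":[0,0,0],"rotation":[0,0,0]},{"grip":1,"dp":[0,0,0.7],"rotation":[0,0,0]},{"grip":1,"dp":[0,0,0.7],"rotation":[0,0,0]},{"grip":1,"dp":[0,0,0.4],"rotation":[0,0,0]},{"grip":1,"dp":[0,0,0],"rotation":[0,0,0]}])

```text
time: 11.55
tcp_pos: [0.5194, -0.3848, 0.0716]
orientation: [-3.138, 0.001, 0.646]
force: [0.6, -0.0, -2.7]
finger_gap: 0.0083
```

```bash
python3 - <<'E'
from h import *
np.set_printoptions(precision=4,suppress=True)
s=arm.sense();print(s['time'],s['tcp_pos'],s['orientation'],s['force'],s['finger_gap'])
y=s['orientation'][2];X=np.array([np.cos(y),np.sin(y)]);Y=np.array([np.sin(y),-np.cos(y)])
d=np.array([.520,-.385])-s['tcp_pos'][:2];print('tool d',d@X,d@Y)
im=snap('wrist','w3');t=snap('scene','s3')
m=np.zeros((600,800,3),np.uint8)
m[:480,:400]=im[:,120:520];m[:400,400:]=cv2.resize(t[310:430,360:480],(400,400),interpolation=cv2.INTER_CUBIC)
cv2.imwrite('pics/c3.png',cv2.convertScaleAbs(m[...,::-1],alpha=2,beta=20))
E
```

```text
11.55 [ 0.5194 -0.3848  0.0716] [-3.1384  0.0009  0.6455] [ 0.621  -0.0365 -2.6706] 0.008258997604577906
tool d 0.0003787250290201548 0.0005748809139995391
```

View pics/c3.png

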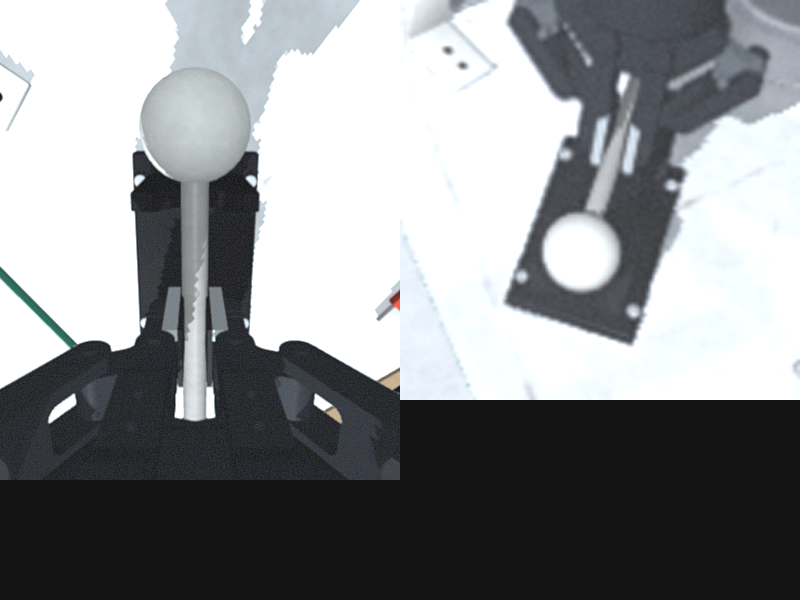

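The bar is centred over both notches (ball at (195,125), plate symmetric either side). I lower it slowly.

Emit:
apply_moves(targets=[{"grip":1,"dp":[0,0,0.3],"rotation":[0,0,0]},{"grip":1,"dp":[0,0,0.2],"rotation":[0,0,0]},{"grip":1,"dp":[0,0,0.12],"rotation":[0,0,0]},{"grip":1,"dp":[0,0,0.08],"rotation":[0,0,0]},{"grip":1,"dp":[0,0,0],"rotation":[0,0,0]}])

```text
time: 12.28
tcp_pos: [0.5204, -0.3855, 0.0524]
orientation: [-3.141, 0.0, 0.646]
force: [0.4, -0.1, -1.8]
finger_gap: 0.0083
```

Emit:
apply_moves(targets=[{"grip":1,"dp":[0,0,0.08],"rotation":[0,0,0]},{"grip":1,"dp":[0,0,0],"rotation":[0,0,0]},{"grip":1,"dp":[0,0,0],"rotation":[0,0,0]}])

```text
time: 12.65
tcp_pos: [0.5207, -0.3857, 0.0507]
orientation: [3.141, -0.0, 0.646]
force: [-0.7, 1.3, 3.8]
finger_gap: 0.0082
```

Emit:
apply_moves(targets=[{"grip":0.75,"dp":[0,0,0],"rotation":[0,0,0]},{"grip":0.6,"dp":[0,0,0],"rotation":[0,0,0]},{"grip":0.4,"dp":[0,0,0],"rotation":[0,0,0]},{"grip":0.2,"dp":[0,0,0],"rotation":[0,0,0]},{"grip":0,"dp":[0,0,0],"rotation":[0,0,0]},{"grip":0,"dp":[0,0,0],"rotation":[0,0,0]}])

```text
time: 13.4
tcp_pos: [0.5205, -0.3856, 0.0501]
orientation: [3.141, 0.0, 0.646]
force: [-0.4, 0.2, 0.4]
finger_gap: 0.0426
```

```bash
python3 - <<'E'
from h import *
s=arm.sense();print(s['time'],s['tcp_pos'],s['orientation'],s['force'],s['finger_gap'])
E
```

```text
13.4 [ 0.52046476 -0.38557176  0.05013211] [3.14148721e+00 4.52225246e-06 6.45586067e-01] [-0.41305717  0.18778205  0.43167438] 0.04261563311347775
```

Emit:
apply_moves(targets=[{"grip":0,"dp":[0,0,-0.3],"rotation":[0,0,0]},{"grip":0,"dp":[0,0,-0.7],"rotation":[0,0,0]},{"grip":0,"dp":[0,0,-1],"rotation":[0,0,0]},{"grip":0,"dp":[0,0,-1],"rotation":[0,0,0]},{"grip":-1,"dp":[0,0,-1],"rotation":[0,0,0]},{"grip":-1,"dp":[0,0,-1],"rotation":[0,0,0]},{"grip":-1,"dp":[0,0,-1],"rotation":[0,0,0]},{"grip":-1,"dp":[0,0,-1],"rotation":[0,0,0]},{"grip":-1,"dp":[0.72,-0.8,0],"rotation":[0,0,0]},{"grip":-1,"dp":[0.72,-0.8,0],"rotation":[0,0,0]},{"grip":-1,"dp":[0.72,-0.8,0],"rotation":[0,0,0]},{"grip":-1,"dp":[0.72,-0.8,0],"rotation":[0,0,0]},{"grip":-1,"dp":[0.72,-0.8,0],"rotation":[0,0,0]},{"grip":-1,"dp":[0.72,-0.8,0],"rotation":[0,0,0]},{"grip":-1,"dp":[0.72,-0.8,0],"rotation":[0,0,0]},{"grip":-1,"dp":[0.72,-0.8,0],"rotation":[0,0,0]},{"grip":-1,"dp":[0.72,-0.8,0],"rotation":[0,0,0]}])

```text
time: 15.52
tcp_pos: [0.5459, -0.095, 0.2619]
orientation: [3.14, -0.001, 0.646]
force: [-0.1, 0.2, -0.1]
finger_gap: 0.0856
```

Emit:
apply_moves(targets=[{"grip":-1,"dp":[0,0,0],"rotation":[0,0,1]},{"grip":-1,"dp":[0,0,0],"rotation":[0,0,1]},{"grip":-1,"dp":[0,0,0],"rotation":[0,0,1]},{"grip":-1,"dp":[0,0,0],"rotation":[0,0,1]},{"grip":-1,"dp":[0,0,0],"rotation":[0,0,1]},{"grip":-1,"dp":[0,0,0],"rotation":[0,0,1]},{"grip":-1,"dp":[0,0,0],"rotation":[0,0,1]},{"grip":-1,"dp":[0,0,0],"rotation":[0,0,1]},{"grip":-1,"dp":[0,0,0],"rotation":[0,0,0.5]},{"grip":-1,"dp":[0,0,0],"rotation":[0,0,0]}])

```text
time: 16.77
tcp_pos: [0.5459, -0.0961, 0.2616]
orientation: [3.141, -0.002, -0.096]
force: [0.5, 0.2, 0.1]
finger_gap: 0.0854
```

```bash
python3 - <<'E'
from h import *
import pickle
np.set_printoptions(precision=4,suppress=True)
s=arm.sense();print(s['time'],s['tcp_pos'],s['orientation'],s['joint_pos'],s['finger_gap'])
im=snap('wrist','w4');c=vision.get_calibration('wrist');pickle.dump(c,open('w4.pkl','wb'))
print('knob pred',proj('wrist',[[.5476,-.0967,.170]]))
t=vision.capture('top');sn=vision.capture('scene')
m=np.zeros((600,800,3),np.uint8)
m[:480,:400]=im[:,120:520];m[:300,400:]=cv2.resize(t[190:280,400:520],(400,300),interpolation=cv2.INTER_CUBIC);m[300:,400:]=cv2.resize(sn[320:410,360:480],(400,300),interpolation=cv2.INTER_CUBIC)
cv2.imwrite('pics/c4.png',cv2.convertScaleAbs(m[...,::-1],alpha=1.4,beta=10))
E
```

```text
16.775 [ 0.5459 -0.0961  0.2616] [ 3.1414 -0.0018 -0.0957] [-0.1956  0.2837  1.7613 -0.      1.0947  1.4709] 0.0853934255662014
knob pred [[315.3632 239.0847]]
```

View pics/c4.png

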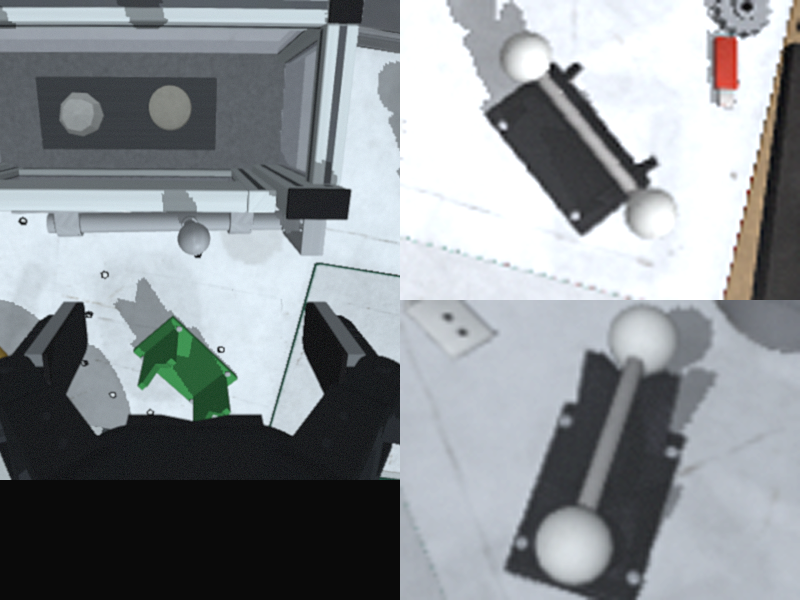

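The bar rests in both notches (both balls outside the uprights, top view and scene agree). The knob is at wrist (314,238), predicted (315,239). The bolt runs horizontally in the wrist image, so the tool yaw matches the gate. Now I descend on the knob.

Emit:
apply_moves(targets=[{"grip":-0.4,"dp":[0.05,0,0.6],"rotation":[0,0,0]},{"grip":-0.4,"dp":[0,0,1],"rotation":[0,0,0]},{"grip":-0.4,"dp":[0,0,1],"rotation":[0,0,0]},{"grip":-0.4,"dp":[0,0,0.7],"rotation":[0,0,0]},{"grip":-0.4,"dp":[0,0,0.4],"rotation":[0,0,0]},{"grip":-0.3,"dp":[0,0,0],"rotation":[0,0,0]},{"grip":-0.3,"dp":[0,0,0],"rotation":[0,0,0]}], grip_force=25)

```text
time: 17.8
tcp_pos: [0.5477, -0.0963, 0.1496]
orientation: [3.141, -0.001, -0.096]
force: [-1.1, 0.1, -0.6]
finger_gap: 0.0554
```

```bash
python3 - <<'E'
from h import *
np.set_printoptions(precision=4,suppress=True)
s=arm.sense();print(s['time'],s['tcp_pos'],s['orientation'],s['force'],s['finger_gap'])
im=snap('wrist','w5');print('knob pred',proj('wrist',[[.548,-.096,.170]]), 'grasp pt',proj('wrist',[s['tcp_pos']+[0,0,.0187]]))
sn=vision.capture('scene')
m=np.zeros((480,800,3),np.uint8)
m[:480,:400]=im[:,120:520];m[:400,400:]=cv2.resize(sn[170:270,290:390],(400,400),interpolation=cv2.INTER_CUBIC)
cv2.imwrite('pics/c5.png',cv2.convertScaleAbs(m[...,::-1],alpha=1.4,beta=10))
E
```

```text
17.8 [ 0.5477 -0.0963  0.1496] [ 3.1415 -0.001  -0.0962] [-1.1048  0.1038 -0.6044] 0.05544281711641061
knob pred [[313.9955 330.1069]] grasp pt [[314.812  328.3324]]
```

View pics/c5.png

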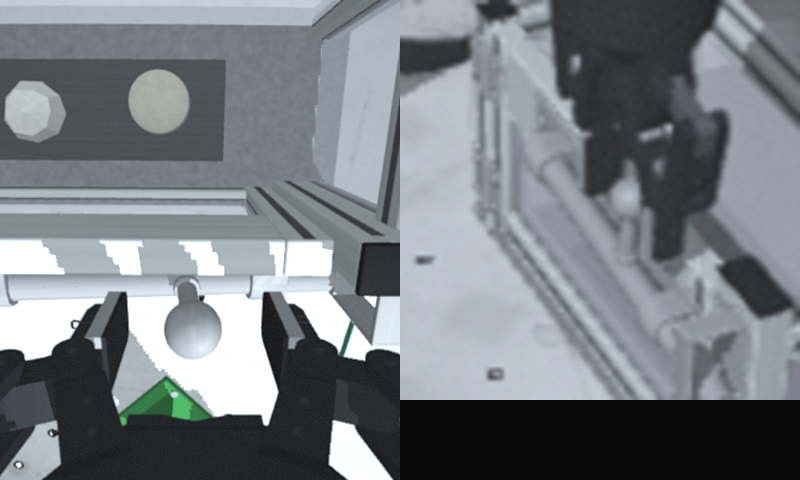

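The knob is between the pads at wrist (313,329), with the grasp point at (315,328), under 1 mm off. I close the fingers.

Emit:
apply_moves(targets=[{"grip":0,"dp":[0,0.02,-0.03],"rotation":[0,0,0]},{"grip":0.4,"dp":[0,0,0],"rotation":[0,0,0]},{"grip":1,"dp":[0,0,0],"rotation":[0,0,0]},{"grip":1,"dp":[0,0,0],"rotation":[0,0,0]},{"grip":1,"dp":[0,0,0],"rotation":[0,0,0]},{"grip":1,"dp":[0,0,0],"rotation":[0,0,0]}], grip_force=30)

```text
time: 18.65
tcp_pos: [0.5476, -0.0957, 0.1506]
orientation: [-3.14, -0.001, -0.097]
force: [1.0, 6.8, 2.8]
finger_gap: 0.02
```

Emit:
apply_moves(targets=[{"grip":1,"dp":[0,-0.05,-0.1],"rotation":[0,0,0]},{"grip":1,"dp":[0,-0.05,-0.1],"rotation":[0,0,0]},{"grip":1,"dp":[0,-0.05,-0.1],"rotation":[0,0,0]},{"grip":1,"dp":[0,0,0],"rotation":[0,0,0]}], grip_force=45)

```text
time: 19.15
tcp_pos: [0.5476, -0.0924, 0.1593]
orientation: [3.141, 0.0, -0.096]
force: [-0.5, -0.9, -2.5]
finger_gap: 0.0194
```

Emit:
apply_moves(targets=[{"grip":1,"dp":[0,-0.15,-0.01],"rotation":[0,0,0]},{"grip":1,"dp":[0,-0.15,0],"rotation":[0,0,0]},{"grip":1,"dp":[0,0,0],"rotation":[0,0,0]}])

```text
time: 19.52
tcp_pos: [0.5486, -0.0827, 0.1593]
orientation: [-3.141, -0.0, -0.096]
force: [0.2, 0.8, -3.2]
finger_gap: 0.0192
```

Emit:
apply_moves(targets=[{"grip":1,"dp":[0,-0.2,0],"rotation":[0,0,0]},{"grip":1,"dp":[0,-0.2,0],"rotation":[0,0,0]},{"grip":1,"dp":[0,-0.2,0],"rotation":[0,0,0]},{"grip":1,"dp":[0,-0.2,0],"rotation":[0,0,0]},{"grip":1,"dp":[0,0,0],"rotation":[0,0,0]},{"grip":1,"dp":[0,0,0],"rotation":[0,0,0]}])

```text
time: 20.27
tcp_pos: [0.5509, -0.0591, 0.1593]
orientation: [-3.141, -0.0, -0.096]
force: [1.6, 1.2, -2.6]
finger_gap: 0.0191
```

```bash
python3 - <<'E'
from h import *
np.set_printoptions(precision=4,suppress=True)
s=arm.sense();print(s['time'],s['tcp_pos'],s['orientation'],s['force'],s['finger_gap'])
im=snap('wrist','w6');sn=vision.capture('scene')
m=np.zeros((480,800,3),np.uint8)
m[:480,:400]=im[:,120:520];m[:400,400:]=cv2.resize(sn[170:270,290:390],(400,400),interpolation=cv2.INTER_CUBIC)
cv2.imwrite('pics/c6.png',cv2.convertScaleAbs(m[...,::-1],alpha=1.4,beta=10))
# swing plan: hinge from knob geometry
p=s['tcp_pos'][:2]; yg=np.radians(-5.6);xg=np.array([np.cos(yg),np.sin(yg)]);y_=np.array([-np.sin(yg),np.cos(yg)])
H=np.array([.548,-.0962])+.1986*y_+.022*xg;print('H',H,'knob rel',(p-H)@xg,(p-H)@y_)
r=p-H
for n in(10,):
  prev=p;yaw=s['orientation'][2]
  for k in range(1,n+1):
    a=-np.radians(3)*k;R=np.array([[np.cos(a),-np.sin(a)],[np.sin(a),np.cos(a)]]);q=H+R@r;d=q-prev
    yw=yaw-np.radians(3)*(k-1);print(k,q,'dp',d@[np.cos(yw),np.sin(yw)]/.03,d@[np.sin(yw),-np.cos(yw)]/.03);prev=q
E
```

```text
20.275 [ 0.5509 -0.0591  0.1593] [-3.1411 -0.0002 -0.0961] [ 1.5875  1.1918 -2.6286] 0.01909805600529682
H [0.5893 0.0993] knob rel -0.022702919130517567 -0.16136387789944692
1 [ 0.5427 -0.0568] dp -0.2803912196142764 -0.04742945994940848
2 [ 0.5346 -0.0542] dp -0.2803912196142729 -0.04742945994940894
3 [ 0.5266 -0.0511] dp -0.2803912196142757 -0.04742945994940704
4 [ 0.5188 -0.0476] dp -0.280391219614275 -0.047429459949408496
5 [ 0.5112 -0.0438] dp -0.28039121961427355 -0.0474294599494091
6 [ 0.5039 -0.0395] dp -0.28039121961427343 -0.047429459949408705
7 [ 0.4967 -0.0348] dp -0.28039121961427566 -0.047429459949407136
8 [ 0.4898 -0.0298] dp -0.28039121961427427 -0.0474294599494094
9 [ 0.4832 -0.0244] dp -0.2803912196142747 -0.047429459949408066
10 [ 0.4769 -0.0187] dp -0.2803912196142747 -0.04742945994940909
```

View pics/c6.png

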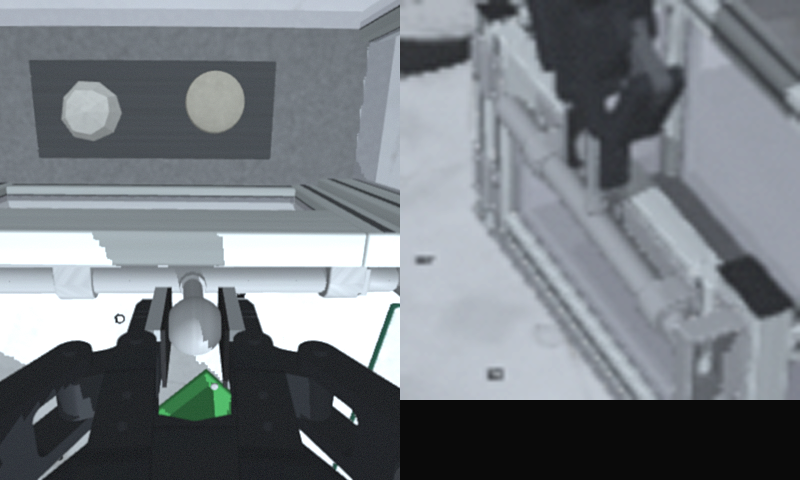

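The knob is held and the bolt is drawn about 33 mm (knob moved 37 mm left, force only about 2 N). Now I swing the gate along its arc.

Emit:
apply_moves(targets=[{"grip":1,"dp":[-0.14,-0.02,0],"rotation":[0,0,0.3]},{"grip":1,"dp":[-0.28,-0.05,0],"rotation":[0,0,0.6]},{"grip":1,"dp":[-0.28,-0.05,0],"rotation":[0,0,0.6]},{"grip":1,"dp":[-0.14,-0.02,0],"rotation":[0,0,0.3]},{"grip":1,"dp":[0,0,0],"rotation":[0,0,0]}], grip_force=50)

```text
time: 21.0
tcp_pos: [0.5263, -0.0517, 0.1594]
orientation: [3.141, 0.0, -0.253]
force: [0.7, -1.9, -2.9]
finger_gap: 0.0188
```

```bash
python3 - <<'E'
from h import *
s=arm.sense();print(s['time'],s['tcp_pos'],s['orientation'],s['force'],s['wrist_torque'],s['finger_gap'])
E
```

```text
21.0 [ 0.52625593 -0.05168794  0.15939369] [ 3.14123803e+00  9.87109540e-05 -2.53198602e-01] [ 0.68171668 -1.92760832 -2.9467282 ] [-0.24864935 -0.14970989  0.07804609] 0.018786243624603426
```

Emit:
apply_moves(targets=[{"grip":1,"dp":[-0.14,-0.02,0],"rotation":[0,0,0.3]},{"grip":1,"dp":[-0.28,-0.05,0],"rotation":[0,0,0.6]},{"grip":1,"dp":[-0.28,-0.05,0],"rotation":[0,0,0.6]},{"grip":1,"dp":[-0.28,-0.05,0],"rotation":[0,0,0.6]},{"grip":1,"dp":[-0.28,-0.05,0],"rotation":[0,0,0.6]},{"grip":1,"dp":[-0.28,-0.05,0],"rotation":[0,0,0.6]},{"grip":1,"dp":[-0.28,-0.05,0],"rotation":[0,0,0.6]},{"grip":1,"dp":[-0.14,-0.02,0],"rotation":[0,0,0.3]},{"grip":1,"dp":[0,0,0],"rotation":[0,0,0]},{"grip":1,"dp":[0,0,0],"rotation":[0,0,0]}])

```text
time: 22.25
tcp_pos: [0.4772, -0.0189, 0.1593]
orientation: [3.141, -0.0, -0.619]
force: [0.6, -2.4, -1.4]
finger_gap: 0.0193
```

```bash
python3 - <<'E'
from h import *
np.set_printoptions(precision=4,suppress=True)
s=arm.sense();print(s['time'],s['tcp_pos'],s['orientation'],s['force'],s['joint_pos'],s['finger_gap'])
H=np.array([.5893,.0993]);r=s['tcp_pos'][:2]-H; print('gate angle est',np.degrees(np.arctan2(-.0227,-.1614)-np.arctan2(*r))if 0 else -np.degrees(np.arctan2(r[1],r[0])-np.arctan2(-.1584,-.0384)),np.linalg.norm(r))
im=snap('wrist','w7');sn=vision.capture('scene');t=vision.capture('top')
m=np.zeros((600,800,3),np.uint8)
m[:480,:400]=im[:,120:520];m[:300,400:]=cv2.resize(sn[160:280,270:430],(400,300),interpolation=cv2.INTER_CUBIC)
m[300:,400:]=cv2.resize(t[130:280,220:420],(400,300),interpolation=cv2.INTER_CUBIC)
cv2.imwrite('pics/c7.png',cv2.convertScaleAbs(m[...,::-1],alpha=1.4,beta=10)); cv2.imwrite('pics/t7.png',t[...,::-1]);cv2.imwrite('pics/s7.png',sn[...,::-1])
E
```

```text
22.25 [ 0.4772 -0.0189  0.1593] [ 3.1415 -0.0001 -0.6192] [ 0.6366 -2.3733 -1.3674] [-0.0644  0.3167  2.0039 -0.0002  0.821   2.1257] 0.019324859518009913
gate angle est 29.86186076037689 0.16290207283768762
```

View pics/c7.png

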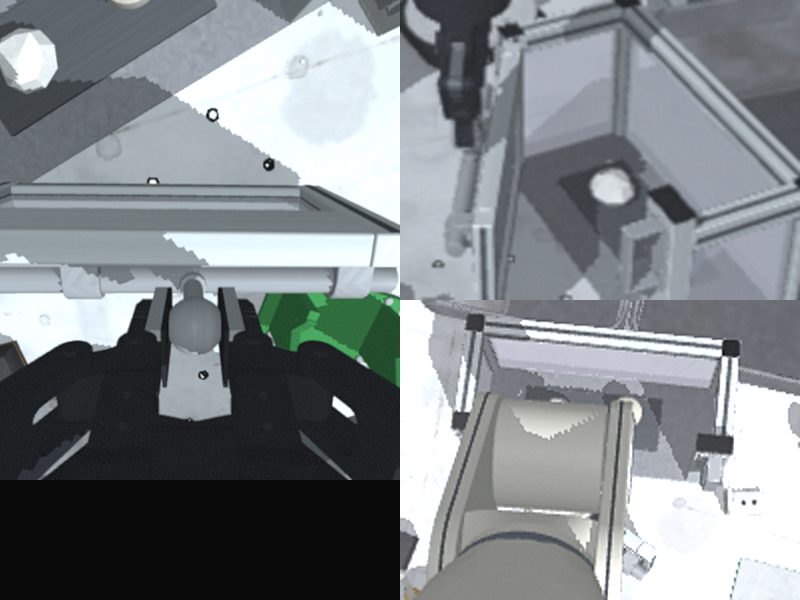

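The gate is open. Its edge is parallel to the tool in the wrist image (turned 0.52 rad), and the knob is held at (193,325) with the strap in the same place relative to it, so the bolt is still drawn about 33 mm. I make a quick numeric check of the bar, then hand in if it is good.

```bash
python3 - <<'E'
from h import *
np.set_printoptions(precision=4,suppress=True)
a=np.radians(37);X=np.array([np.cos(a),np.sin(a),0]);S=np.array([.520,-.385,.060]);ok=[]
res={}
for n,f in(('top','t7'),('scene','s7')):
    g=cv2.cvtColor(cv2.imread(f'pics/{f}.png'),cv2.COLOR_BGR2GRAY); e=proj(n,[S+.073*X,S-.073*X]); res[n]=[]
    for p in e:
        x,y=(p-14).round().astype(int); s=cv2.resize(g[y:y+28,x:x+28],None,fx=6,fy=6,interpolation=cv2.INTER_CUBIC)
        c=cv2.HoughCircles(s,cv2.HOUGH_GRADIENT,1,200,param1=80,param2=8,minRadius=36,maxRadius=80)
        q=c[0,0,:2]/6-.42+[x,y] if c is not None else None; res[n].append(q); print(n,'expected',p,'found',q,'r',c[0,0,2]/6)
P=[tri('top',res['top'][i],'scene',res['scene'][i])[0] for i in(0,1)];print(P,(P[0]+P[1])/2-S)
E
```

```text
top expected [437.2632 206.4997] found [438.4967 206.1633] r 6.9
top expected [475.0541 253.1903] found [474.6633 253.6633] r 7.7166667
scene expected [432.2838 332.0517] found [430.1633 328.9967] r 11.5
scene expected [411.5989 394.1155] found [411.4967 393.1633] r 11.466667
[array([ 0.5746, -0.3404,  0.0708]), array([ 0.4611, -0.4278,  0.0615])] [-0.0021  0.0009  0.0061]
```

The height estimate for the far ball is doubtful (+10 mm against +1.5 mm). This needs one enlarged look, one picture past the budget.

```bash
python3 - <<'E'
from h import *
m=np.zeros((600,800,3),np.uint8)
a=np.radians(37);X=np.array([np.cos(a),np.sin(a),0]);S=np.array([.520,-.385,.060])
for k,(n,f,x,y) in enumerate((('top','t7',430,190),('scene','s7',385,310))):
    im=cv2.imread(f'pics/{f}.png');w=80 if k==0 else 70
    h=int(w*1.5);c=cv2.resize(im[y:y+h,x:x+w],(400,600),interpolation=cv2.INTER_CUBIC);c=cv2.convertScaleAbs(c,alpha=1.2,beta=0)
    for s in(.073,-.073):
        P=S+s*X; q=proj(n,[P]);  r=np.linalg.norm(proj(n,[P+[0,.019,0]])-q)
        r=max(np.linalg.norm(proj(n,[P+.019*np.array(d)])-q) for d in([1,0,0],[0,1,0],[0,0,1]))
        f_=400/w; cv2.circle(c,tuple(((q[0]-[x,y]+.5)*f_).round().astype(int).tolist()),int(r*f_),(0,0,255),1)
    m[:,400*k:400*k+400]=c
cv2.imwrite('pics/c8.png',m)
E
```

```text
(no output)
```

View pics/c8.png

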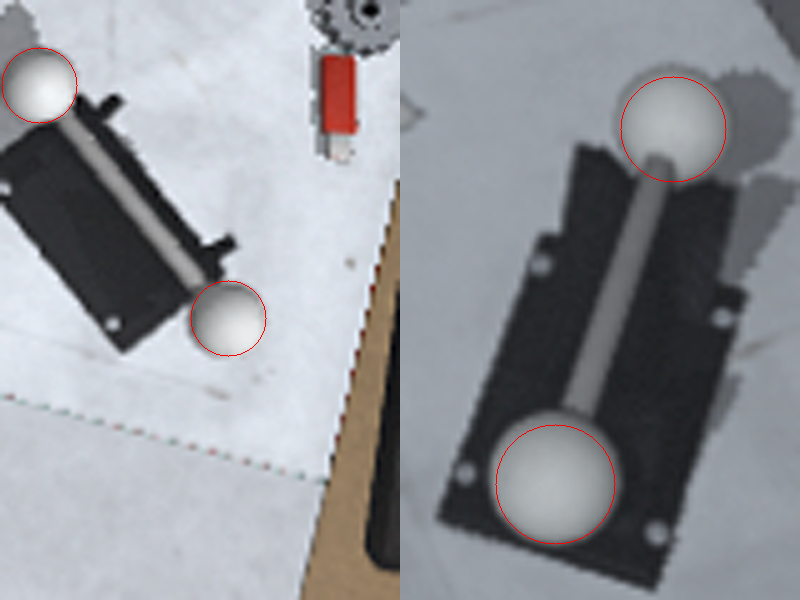

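The enlarged crop shows both balls within about 1.5 px (about 2 mm) of the seated pose, with the same small shift at both ends. The bar is level in both notches, and the Hough fit of the far ball was the outlier. I hand in.

```bash
python3 - <<'E'
from h import *
s=arm.sense();print(s['time'],s['tcp_pos'],s['orientation'],s['force'],s['finger_gap']); print(arm.close_job())
E
```

```text
22.4 [ 0.47718563 -0.01889479  0.15932562] [ 3.14154765e+00 -1.02673120e-04 -6.19602957e-01] [ 0.30186459 -2.10773897 -1.09419961] 0.019201237768221538
the job is handed in; nothing more can be done
None
```

The job is handed in at 22.4 s. The ball bar lies in the black stand, and the arm is holding the gate open at about 30° by the bolt's knob.

- **Bar:** I gripped it at the middle of the rod, laid it into both notches and let go at about 13 s.
- **Bolt:** I lifted the knob about 9 mm while moving left, then drew the bolt about 33 mm. Tool force during the lift and draw read about 3 N. While the fingers closed, the tool briefly read about 7 N along the bolt. The keeper force itself is not measured.
- **Gate:** I swung it along its arc. Both the tool's turn and the knob's path give about 0.52 rad. The fingers still hold the knob, with a 19 mm gap and about 2 N on the tool.

**Disagreeing check:** an automatic circle fit put the far ball about 10 mm too high. The enlarged crop shows both balls within about 2 mm of the seated pose, with the same small shift at both ends. I took the fit as wrong and the bar as level.

I viewed 11 pictures, one past the budget, to settle that check. I did not touch the sanding block, the bracket or the green stand.

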